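# Refit the blue valve handle on the cellar's humidifier manifold

### The job

One valve of the humidifier's water manifold in the cheese cellar has lost its handle and shows a bare flat-sided stem. Pick up the loose blue wing handle, set it over that stem with its wings in line with the stem's blade, and push it down, turning it a little as needed, until it drops fully home; then let go. Leave the loose yellow handle and the black knob lying where they are.

Things in the scene. Friction and masses are not known exactly. Their poses are not given: they have to be found in the camera images.
- blue_centre (a point): Centre of the loose blue wing handle, 25 mm above its underside, z up: a block 50 (x) x 36 (y) x 50 mm high, two 14 mm thick wings along x, 84 mm overall. Stands right way up on the table; grasp it across the 36 mm. Underside slot 28 (x) x 16 (y) mm, 26 deep, mouth chamfered. A half turn makes no difference. 0.06 to 0.13 kg.
- stem_top (a point): Top centre of the bare steel stem, fixed: a blade 24 (x) x 10 (y) x 22 mm high, rounded top, on a black 40 mm collar 85 mm above the table. Red and green handles like the blue one sit fixed on the other two valves, 120 mm apart. Home: underside on the collar, handle centre 3 mm above this point, its x along this x (either way, 15 degrees play). Crosswise it stays about 15 mm too high.
- yellow_centre (a point): Centre of a loose yellow wing handle, the same shape and size as the blue one, lying on the work surface. A bystander, to be left alone.
- knob_centre (a point): Centre, half-way up, of a loose black round knob, 52 mm across and 46 mm high, standing on the work surface. A bystander, to be left alone.
Not all that is in view belongs to the job. Of the things shaped like the part that bears blue_centre, the blue one is meant.

How it is judged:
On the way:
1. the blue handle is fully home on the bare stem with the gripper still on it (held or pressed, not dropped there) (horizontal distance between blue_centre and stem_top below 0.01 m and z of blue_centre in the frame of stem_top below 0.009 m and angle between blue_centre's own z axis and vertical below 0.2 rad and contact force between the fingers and blue_handle above 0.5 N), for 0.1 s.
At the end, for the whole second after the job is handed in: The blue handle sits on the bare stem: centres within 10 mm sideways, within 6 mm of fully down, in line with the blade within 20 degrees (either way round), upright within 10 degrees, at rest and released; the yellow handle and the black knob lie within 30 mm of where they were (horizontal distance between blue_centre and stem_top below 0.01 m and z of blue_centre in the frame of stem_top below 0.009 m and angle between the x axis of blue_centre and the x axis of stem_top, either way round below 0.35 rad and angle between blue_centre's own z axis and vertical below 0.17 rad and linear speed of blue_handle below 0.02 m/s and distance of each of yellow_centre, knob_centre from where it was at the start of the episode below 0.03 m); the robot touches nothing.
It fails at once if the yellow handle or the black knob is moved more than 30 mm (distance of any of yellow_centre, knob_centre from where it was at the start of the episode above 0.03 m).
It also fails if it takes over 38 s, if anything falls off the work surface, if the arm or the gripper's body presses on something with over 40 N, if the wrist force passes 120 N, or if a joint passes its speed limit or range.

### The arm

A 6-joint arm with a two-finger parallel gripper is mounted at the origin on the work surface. World frame = base frame: x ahead of the robot, y to its left, z up, the work surface at z = 0. Lengths are in m, angles in rad, forces in N, time in s.
With the tool pointing down it reaches from about 0.375 to 0.9 m from the base axis. Payload 3.1 kg.
Tool frame: the origin (TCP) lies at the very end of the fingers, on their centre line; the grasp point (between the pads) lies 19 mm behind it; x points along the fingers, y is the direction in which the jaws open and shut, and the axes are right-handed (so a half turn about x gives the same grasp; the last joint's range is limited). The gripper opens to 85 mm and grips with 20 to 120 N. Pads are 22 mm wide; open, the fingers measure 114 mm over their backs; the gripper's body (76 mm by 85 mm) begins 54 mm behind the grasp point. The pads swing forward as they close: fully open they stand 13 mm farther back than shut.
Start: joints at [-1.431, 0.527, 1.433, -0, 1.181, -0.178], TCP at [0.196, -0.593, 0.231] pointing down, gripper open.
Joint ranges: [-3.08, 3.08], [-0.75, 2.2], [0.22, 2.44], [-1.43, 4.57], [0, 2.65], [-2.85, 2.85]. Speed limits (rad/s): [2.79, 2.79, 3.14, 3.14, 3.14, 3.14].

### API

Orientations are given as a 3x3 rotation matrix whose columns are the frame's x, y, z axes.
In Python, from rig import sensors, capture, calibration, arm gives the robot as it stands. The module is installed in compiled form; this text tells all that it offers.
- The arm moves only by the tool drive_tool, never from a script. Its argument "steps" is text: rows parted by semicolons, each of 7 numbers parted by spaces: the finger opening in mm, from 0 to 85.4, then the shift along the tool's x, y, z in units of 40 mm (1.0 is 40 mm), then the turn, a rotation vector about the tool's x, y, z in units of 5 degrees (1.0 is 5 degrees). A call has 1 to 8 rows; each row shifts and turns the commanded pose from where the row before left it, along the tool's axes as they then stand; what a row does not reach is not made up. A row lasts 1/10 s, in which the tool goes at most 50 mm and 8.59 degrees, less where a joint would pass 70% of its speed; a pose out of reach is approached as far as the arm can. A call is refused whole if a number of a shift passes 1 or a number of a turn 1, either way. A call with a gripper value outside its range is refused whole. The fingers move at their own pace and stop on an object; the grip force is fixed at half the most. Time passes only in rows, so rows that do not move let the fingers close. It gives the time, the measured TCP pose, the force and the opening at its end, in the units of the state.
- sensors.get_state(): the state, without advancing time (a new reading comes with each control period).
- capture(name): name is "scene" or "top"; returns (picture, depth): 420x560x3 uint8, red, green, blue; 420x560 float32, m along the optical axis (not along the pixel's ray), 0 where there is no reading.
- calibration(name): a dict with "camera_matrix" (3x3 intrinsics, pixels), "distortion" ([k1, k2, p1, p2, k3] as OpenCV has them; the pictures are not rectified), "position" and "orientation" of the camera in the world. Camera axes: x right, y down, z forward; pixel columns grow to the right and rows downward; lengths in m; the calibration is good to about 2 mm. A picture is of the moment at which its call begins. calibration takes no time and is no camera call.
- arm.job_done(): hands the job in, once; it reports no verdict.
The state is a dict: "time_s": time; "joint_positions": joint angles; "joint_vel": joint speeds; "tau": joint torques, N m; "eef_pos": TCP position; "ee_rot": TCP orientation; "wrist_force": force on the tool from outside, world axes, zero at the start; "torque": the same for the moment, N m; "gripper_width": opening from 0.0 (shut) to 1.0 (fully open).
Only numpy, scipy, OpenCV 4.12 (cv2) and the standard library are available. Lean on these libraries where they do the work, as an engineer would, in place of code of your own. Each camera call takes 0.05 s, during which the arm holds its last target.

## Working session

There is one attempt and no reset: what is moved stays moved. The work goes in short steps, Python scripts to look and compute and a tool call to move; the robot and the scene stay as the last step left them, time stands still between calls to the robot, and variables do not carry over. Pictures are saved under pics/ and viewed, and the job is handed in when it is done.

Besides the shell and the picture viewer there is one more tool, called after "Emit:" as name(argument=value, ...) on one line, values as JSON. drive_tool: Moves the arm, as the interface text tells. Its arguments: {"type":"object","properties":{"steps":{"type":"string"}},"required":["steps"]}

```bash
mkdir -p pics; python3 - <<'E'
from rig import sensors,capture,calibration
import cv2,numpy as np
s=sensors.get_state();print({k:np.round(v,3).tolist() for k,v in s.items()})
for n in("scene","top"):
    p,d=capture(n);cv2.imwrite(f"pics/{n}0.png",p[:,:,::-1]);np.savez(f"{n}0.npz",p=p,d=d)
    c=calibration(n);print(n,{k:np.round(v,4).tolist() for k,v in c.items()})
E
```

```text
{'time_s': 0.0, 'joint_positions': [-1.43, 0.528, 1.434, 0.0, 1.181, -0.179], 'joint_vel': [-0.001, 0.0, 0.001, -0.0, -0.002, -0.001], 'tau': [0.002, -44.235, -17.803, -0.0, 0.009, -0.0], 'eef_pos': [0.196, -0.593, 0.23], 'ee_rot': [[-0.0, 0.313, -0.95], [0.002, -0.95, -0.313], [-1.0, -0.002, -0.0]], 'wrist_force': [0.634, -0.848, -0.424], 'torque': [-0.007, 0.01, 0.017], 'gripper_width': 1.0}
scene {'camera_matrix': [[410.1526, 0.0, 277.7991], [0.0, 410.1526, 212.5575], [0.0, 0.0, 1.0]], 'distortion': [0.0033, 0.0, 0.0, 0.0, 0.0], 'position': [0.7452, 0.3744, 0.6129], 'orientation': [[-0.8062, 0.4594, -0.3728], [0.5915, 0.6148, -0.5216], [-0.0104, -0.6411, -0.7674]]}
top {'camera_matrix': [[394.2721, 0.0, 277.3074], [0.0, 394.2721, 203.9355], [0.0, 0.0, 1.0]], 'distortion': [-0.0348, 0.0, 0.0, 0.0, 0.0], 'position': [0.4769, 0.0011, 0.8082], 'orientation': [[0.024, -0.9997, 0.0036], [-0.9996, -0.0241, -0.0111], [0.0112, -0.0033, -0.9999]]}
```

View pics/scene0.png

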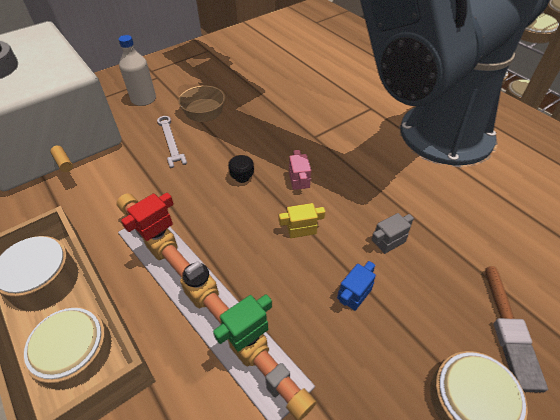

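View pics/top0.png

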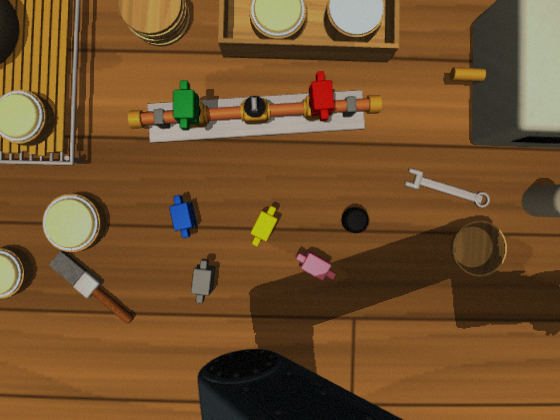

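Candidates shaped like the part, in top-view pixels: blue (181,216), yellow (265,226), grey (203,281), pink (317,265), and the fixed green (185,105) and red (321,97). The blue one at (181,216) is the only blue handle; the other blue thing is a bottle cap, at scene (126,42). The bare stem is at top (254,104), scene (196,272). I'll confirm with crops and measure.

```bash
cat > h.py <<'E'
import numpy as np,cv2
from rig import calibration
def rays(n,uv):
    c=calibration(n);K=np.array(c["camera_matrix"]);D=np.array(c["distortion"])
    q=cv2.undistortPoints(np.array(uv,float).reshape(-1,1,2),K,D).reshape(-1,2)
    return np.array(c["position"]),np.c_[q,np.ones(len(q))]@np.array(c["orientation"]).T
def plane(n,uv,z):
    o,r=rays(n,uv);return o+r*((z-o[2])/r[:,2])[:,None]
def depthpts(n,uv,d):
    o,r=rays(n,uv);return o+r*np.array(d)[:,None]
def tri(a,b):
    o1,r1=rays("top",[a]);o2,r2=rays("scene",[b]);r1=r1[0];r2=r2[0]
    t=np.linalg.lstsq(np.c_[r1,-r2],o2-o1,rcond=None)[0]
    p,q=o1+t[0]*r1,o2+t[1]*r2;return (p+q)/2,np.linalg.norm(p-q)
E
python3 - <<'E'
from h import *
ims=[]
for n,cs in(("top",[(181,216),(254,104)]),("scene",[(357,286),(196,272)])):
    z=np.load(n+"0.npz");p=z['p'];d=z['d']
    for (u,v) in cs:
        ims.append(cv2.resize(p[v-33:v+33,u-33:u+33,::-1],(390,290) if 0 else (296,296),interpolation=cv2.INTER_CUBIC))
    h=cv2.cvtColor(p,cv2.COLOR_RGB2HSV)
    m=((h[...,0]>105)&(h[...,0]<130)&(h[...,1]>150)&(h[...,2]>60)).astype(np.uint8)
    u,v=cs[0];w=np.zeros_like(m);w[v-40:v+40,u-40:u+40]=1;m*=w
    vs,us=np.nonzero(m);P=depthpts(n,np.c_[us,vs],d[vs,us])
    print(n,"blue px",len(us),us.mean(),vs.mean(),"zpct",np.percentile(P[:,2],[1,10,50,90,99]).round(4))
    T=P[P[:,2]>np.percentile(P[:,2],95)-.004] 
    (c,s,a)=cv2.minAreaRect((T[:,:2]*1000).astype(np.float32));print(" top pts",len(T),T.mean(0).round(4),"rect",np.round(c,1),np.round(s,1),round(a,1))
    (c,s,a)=cv2.minAreaRect((P[:,:2]*1000).astype(np.float32));print(" all rect",np.round(c,1),np.round(s,1),round(a,1))
    u,v=cs[1];vs,us=np.mgrid[v-20:v+20,u-20:u+20].reshape(2,-1);P=depthpts(n,np.c_[us,vs],d[vs,us])
    k=(P[:,2]>.093);Q=P[k];print(" stem",k.sum(),Q.mean(0).round(4),"max z",P[:,2].max().round(4))
    k=P[:,2]>.10
    (c,s,a)=cv2.minAreaRect((P[k,:2]*1000).astype(np.float32));print(" stem rect",np.round(c,1),np.round(s,1),round(a,1), us[k].mean(),vs[k].mean())
    k=(P[:,2]>.078)&(P[:,2]<.09);(c,r)=cv2.minEnclosingCircle((P[k,:2]*1000).astype(np.float32));print(" collar",c,r,np.median(P[k,2]))
cv2.imwrite("pics/crop0.png",np.vstack([np.hstack(ims[:2]),np.hstack(ims[2:])]))
E
```

```text
top blue px 578 180.52595155709344 216.2560553633218 zpct [0.0328 0.048  0.0505 0.0522 0.0538]
 top pts 472 [0.452  0.1776 0.0541] rect [479.4 106. ] [ 80.1 193.9] 21.0
 all rect [445.5 102.3] [196.4  79.4] 85.2
 stem 89 [0.6427 0.0364 0.1604] max z 0.8082
 stem rect [572.9  23.9] [197.1  10.7] 10.2 253.65853658536585 103.1829268292683
 collar (657.95361328125, 39.77351760864258) 19.818391799926758 0.08550889890825342
scene blue px 1089 356.75206611570246 285.1404958677686 zpct [0.0064 0.022  0.0503 0.0523 0.0534]
 top pts 692 [0.455  0.1791 0.0544] rect [587.2 256.5] [391.8  44. ] 30.3
 all rect [581.  252.5] [406.4  46.3] 30.1
 stem 181 [0.6628 0.0551 0.1257] max z 0.6129
 stem rect [706.6 200.7] [355.   24.6] 73.5 193.17424242424244 268.280303030303
 collar (658.6388549804688, 38.1942253112793) 19.972688674926758 0.08651570113755547
```

View pics/crop0.png

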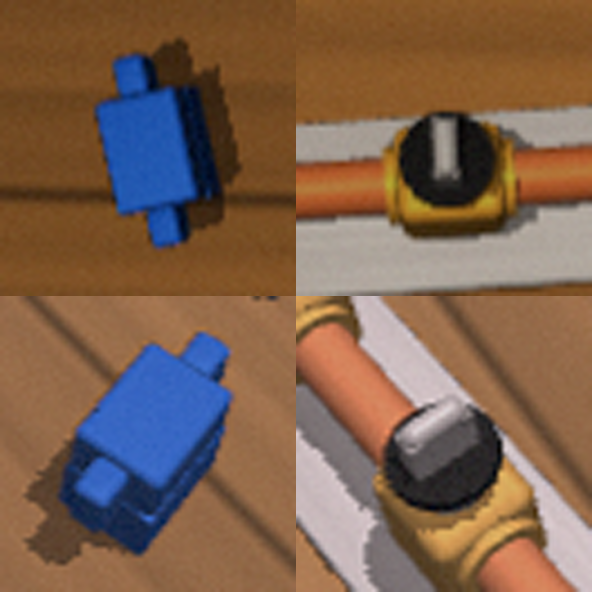

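The top crops show the blue handle upright with its wings near image-vertical, tilted about 13°. The bare blade also runs almost image-vertical. I'll redo the fits without the depth dropouts.

```bash
python3 - <<'E'
from h import *
for n,cs in(("top",[(181,216),(254,104)]),("scene",[(357,286),(196,272)])):
    z=np.load(n+"0.npz");p=z['p'];d=z['d']
    h=cv2.cvtColor(p,cv2.COLOR_RGB2HSV)
    m=((h[...,0]>105)&(h[...,0]<130)&(h[...,1]>150)&(h[...,2]>40)&(d>.1)).astype(np.uint8)
    u,v=cs[0];w=np.zeros_like(m);w[v-40:v+40,u-40:u+40]=1;m*=w
    vs,us=np.nonzero(m);P=depthpts(n,np.c_[us,vs],d[vs,us]);ok=P[:,2]<.07;P=P[ok]
    T=P[(P[:,2]>.044)]
    print(n,"top z med",np.median(T[:,2]))
    for Q in(T,P):
        (c,s,a)=cv2.minAreaRect((Q[:,:2]*1000).astype(np.float32));print(" ",len(Q),Q.mean(0).round(4),np.round(c,1),np.round(s,1),round(a,1))
    W=P[(P[:,2]>.015)&(P[:,2]<.05)]
    np.save(n+"P.npy",P)
    u,v=cs[1];vs,us=np.mgrid[v-20:v+20,u-20:u+20].reshape(2,-1);dd=d[vs,us];P=depthpts(n,np.c_[us,vs],dd);g=(dd>.1)&(P[:,2]<.13)&(np.hypot(P[:,0]-.658,P[:,1]-.039)<.022);P=P[g];us=us[g];vs=vs[g]
    for zl in(.093,.1):
        k=P[:,2]>zl;(c,s,a)=cv2.minAreaRect((P[k,:2]*1000).astype(np.float32));print(" stem",k.sum(),np.round(c,1),np.round(s,1),round(a,1),P[k].mean(0).round(4),P[k,2].max().round(4),us[k].mean(),vs[k].mean())
        q=P[k,:2]-P[k,:2].mean(0);w,V=np.linalg.eigh(q.T@q);print("   pca yaw",np.degrees(np.arctan2(V[1,1],V[0,1])))
    k=(P[:,2]>.08)&(P[:,2]<.09);(c,r)=cv2.minEnclosingCircle((P[k,:2]*1000).astype(np.float32));print(" collar",np.round(c,1),r,np.median(P[k,2]))
print("tri blue top centre")
# two-view corner matches of top face (crop px /296*66 + origin)
f=lambda c,o:(o[0]-33+c[0]*66/296-.5,o[1]-33+c[1]*66/296-.5)
A=[(97,104),(182,88),(200,198),(118,213)]  # top: NW(+x+y),NE(+x,-y),SE,SW
B=[(138,490-296),(75,438-296),(152,343-296),(231,397-296)]
A=[f(a,(181,216)) for a in A];B=[f(b,(357,286)) for b in B]
# top NW(+x,+y)-> scene: find best match order by residual
import itertools
for s in range(4):
    R=[tri(A[i],B[(i+s)%4]) for i in range(4)]
    print(s,np.round([r[1] for r in R],4),np.round(np.mean([r[0] for r in R],0),4),np.round([r[0] for r in R],3).tolist())
E
```

```text
top top z med 0.05051088537624315
  579 [0.4516 0.1779 0.0504] [451.7 178.4] [81.4 35.9] 13.1
  619 [0.4517 0.1769 0.0489] [451.7 178.3] [81.4 36.2] 13.1
 stem 82 [657.9  39.8] [24.5  9.7] 5.7 [0.6568 0.0394 0.1051] 0.1099 253.90243902439025 104.1219512195122
   pca yaw -174.4137877458604
 stem 75 [658.4  39.8] [23.6  9.7] 5.7 [0.6577 0.0396 0.1058] 0.1099 253.81333333333333 103.50666666666666
   pca yaw -174.9939557408872
 collar [658.   39.8] 19.818391799926758 0.08551006449240184
scene top z med 0.05100725206980067
  800 [0.4546 0.1788 0.0506] [452.2 177.6] [82.8 34.3] 14.1
  1086 [0.4573 0.1818 0.0441] [444.8 175.9] [97.9 34.6] 13.7
 stem 173 [658.4  38.6] [24.5 10.3] 1.4 [0.659  0.0404 0.1032] 0.1105 193.45664739884393 268.728323699422
   pca yaw -179.94086380858027
 stem 124 [658.3  38.7] [24.3  9.5] 3.8 [0.6593 0.0398 0.1058] 0.1105 192.83064516129033 267.5806451612903
   pca yaw -177.74261504076142
 collar [658.6  38.2] 19.972688674926758 0.08651570113755547
tri blue top centre
0 [0.0072 0.0012 0.0001 0.0017] [0.4526 0.1768 0.0506] [[0.474, 0.198, 0.052], [0.479, 0.165, 0.046], [0.432, 0.155, 0.051], [0.426, 0.189, 0.053]]
1 [0.0263 0.028  0.0271 0.0382] [0.4521 0.1773 0.0507] [[0.482, 0.185, 0.079], [0.469, 0.164, 0.096], [0.421, 0.17, 0.024], [0.437, 0.19, 0.004]]
2 [0.0008 0.0538 0.0095 0.0577] [0.4527 0.1767 0.0499] [[0.471, 0.182, 0.121], [0.461, 0.179, 0.077], [0.431, 0.17, -0.037], [0.448, 0.176, 0.039]]
3 [0.0245 0.0225 0.0314 0.0265] [0.4532 0.1762 0.0499] [[0.463, 0.196, 0.099], [0.471, 0.178, 0.02], [0.442, 0.156, -0.002], [0.437, 0.174, 0.082]]
```

Measured: the blue handle is at (0.452, 0.178) with its top at 0.0505 and yaw about 13°. The stem is at (0.658, 0.039) with yaw about 5° and its top near 0.107. Two views agree within about 1–2 mm. Approach next, going out in x first to stay in reach.

Emit:
drive_tool(steps="85 0 0 -1 0 0 0;85 0 0 -1 0 0 0;85 0 0 -1 0 0 0;85 0 0 -1 0 0 0;85 0 0 -1 0 0 0;85 0 0 -1 0 0 0;85 0 0 -1 0 0 0;85 0 0 -1 0 0 0")

```text
time_s: 0.9
eef_pos: [0.501, -0.4921, 0.2306]
ee_rot: [[-0.001, 0.314, -0.95], [0.001, -0.95, -0.314], [-1.0, -0.001, 0.001]]
wrist_force: [0.1, -0.1, -0.1]
gripper_width: 0.994
```

Emit:
drive_tool(steps="85 0 -0.7 -0.7 0 0 0;85 0 -0.7 -0.7 0 0 0;85 0 -0.7 -0.7 0 0 0;85 0 -0.7 -0.7 0 0 0;85 0 -0.7 -0.7 0 0 0;85 0 -0.8 -0.6 0 0 0;85 0 -1 0 0 0 0;85 0 -1 0 0 0 0")

```text
time_s: 1.7
eef_pos: [0.5764, -0.2006, 0.2305]
ee_rot: [[-0.001, 0.314, -0.949], [0.001, -0.949, -0.314], [-1.0, -0.001, 0.001]]
wrist_force: [1.2, -0.4, 0.6]
gripper_width: 0.996
```

Emit:
drive_tool(steps="65 0 -1 0 0 0 0;65 0 -1 0 0 0 0;65 0 -1 0 0 0 0;65 0 -1 0 0 0 0;65 0 -1 0 0 0 0;65 0 -1 0 0 0 0;65 0 -1 0 0 0 0;65 0 -1 0 1 0 0")

```text
time_s: 2.5
eef_pos: [0.4753, 0.1028, 0.2311]
ee_rot: [[-0.001, 0.227, -0.974], [0.0, -0.974, -0.227], [-1.0, -0.0, 0.001]]
wrist_force: [0.0, 0.7, -0.4]
gripper_width: 0.759
```

Emit:
drive_tool(steps="65 1 -0.95 0 0 0 0;65 1 -0.95 0.1 0 0 0;65 0.5 0 0 0 0 0;65 0 0 0 0 0 0")

```text
time_s: 2.9
eef_pos: [0.454, 0.1682, 0.1363]
ee_rot: [[-0.007, 0.232, -0.973], [-0.001, -0.973, -0.232], [-1.0, -0.001, 0.007]]
wrist_force: [-0.2, -0.0, 0.3]
gripper_width: 0.76
```

```bash
cat > go.py <<'E'
import sys,numpy as np
from rig import sensors
x,y,z,yaw=map(float,sys.argv[1:])   # target tcp, handle yaw deg (tool y at yaw-90)
s=sensors.get_state();R=np.array(s["ee_rot"]);d=np.array([x,y,z])-s["eef_pos"]
cur=np.degrees(np.arctan2(R[1,1],R[0,1]))+90
print("pos",np.round(s["eef_pos"],4),"units",np.round(R.T@d/.04,3),"yaw",round(cur,2),"turn x units",round(-(yaw-cur)/5,2),"f",np.round(s["wrist_force"],2),"w",round(s["gripper_width"],3),"t",s["time_s"])
E
python3 go.py .452 .178 .012 13
python3 - <<'E'
from rig import capture;import cv2
p,d=capture("scene");cv2.imwrite("pics/s1.png",p[:,:,::-1])
E
```

```text
pos [0.454  0.1682 0.1363] units [ 3.108 -0.249 -0.03 ] yaw 13.4 turn x units 0.08 f [-0.2  -0.05  0.25] w 0.76 t 2.9
```

View pics/s1.png

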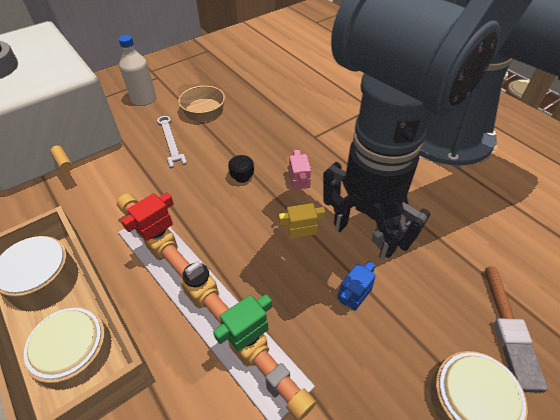

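The gripper is above and slightly behind blue (357,286), jaws straddling its 36 mm. The commanded moves came up short, by about 10 mm in y. I'll correct that and go down.

Emit:
drive_tool(steps="65 0.5 -0.25 0 0 0 0;65 0.5 0 0 0 0 0;65 0 0 0 0 0 0;65 0 0 0 0 0 0")

```text
time_s: 3.35
eef_pos: [0.4558, 0.1767, 0.0999]
ee_rot: [[0.002, 0.228, -0.974], [0.0, -0.974, -0.228], [-1.0, 0.0, -0.002]]
wrist_force: [0.8, -0.3, 0.5]
gripper_width: 0.763
```

```bash
python3 go.py .452 .178 .012 13
```

```text
pos [0.4558 0.1767 0.0999] units [ 2.197 -0.053  0.089] yaw 13.2 turn x units 0.04 f [ 0.8  -0.26  0.47] w 0.763 t 3.35
```

Emit:
drive_tool(steps="65 0.6 -0.05 0.1 0 0 0;65 0.6 0 0 0 0 0;65 0.5 0 0 0 0 0;65 0.5 0 0 0 0 0;65 0 0 0 0 0 0;65 0 0 0 0 0 0")

```text
time_s: 3.95
eef_pos: [0.4514, 0.1781, 0.012]
ee_rot: [[0.002, 0.229, -0.973], [0.0, -0.973, -0.229], [-1.0, 0.0, -0.002]]
wrist_force: [0.3, 0.1, -0.4]
gripper_width: 0.764
```

```bash
python3 go.py .452 .178 .012 13
python3 - <<'E'
from rig import capture;import cv2,numpy as np
p,d=capture("scene");q,d=capture("top")
cv2.imwrite("pics/s2.png",np.hstack([cv2.resize(i,(400,400),interpolation=cv2.INTER_CUBIC) for i in (p[210:340,290:420,::-1],q[150:280,115:245,::-1])]))
E
```

```text
pos [0.4514 0.1781 0.012 ] units [-0.001  0.006 -0.014] yaw 13.23 turn x units 0.05 f [ 0.27  0.11 -0.39] w 0.764 t 3.95
```

View pics/s2.png

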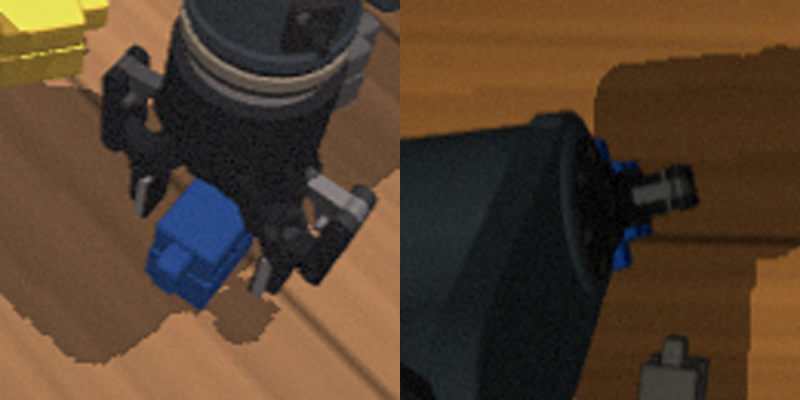

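The fingers straddle the blue block, one on each 36 mm side. Closing.

Emit:
drive_tool(steps="30 0 0 0 0 0 0;20 0 0 0 0 0 0;20 0 0 0 0 0 0;20 0 0 0 0 0 0;20 0 0 0 0 0 0;20 0 0 0 0 0 0")

```text
time_s: 4.65
eef_pos: [0.4509, 0.1784, 0.012]
ee_rot: [[0.002, 0.23, -0.973], [0.0, -0.973, -0.23], [-1.0, 0.0, -0.002]]
wrist_force: [-0.3, -0.4, 6.1]
gripper_width: 0.416
```

Emit:
drive_tool(steps="20 -0.3 0 0 0 0 0;20 -0.5 0 0 0 0 0;20 -0.8 0 0 0 0 0;20 -1 0 0 0 0 0;20 -1 0 0 0 0 0;20 -0.6 0 0 0 0 0;20 0 0 0 0 0 0;20 0 0 0 0 0 0")

```text
time_s: 5.45
eef_pos: [0.4499, 0.1783, 0.1795]
ee_rot: [[0.001, 0.23, -0.973], [0.0, -0.973, -0.23], [-1.0, 0.0, -0.001]]
wrist_force: [-0.1, -0.9, -2.0]
gripper_width: 0.416
```

```bash
python3 go.py .658 .039 .18 5
python3 - <<'E'
from rig import capture;import cv2,numpy as np
p,d=capture("scene");cv2.imwrite("pics/s3.png",p[:,:,::-1])
E
```

```text
pos [0.4499 0.1783 0.1795] units [-0.007  4.584 -4.264] yaw 13.27 turn x units 1.65 f [-0.11 -0.92 -1.98] w 0.416 t 5.45
```

View pics/s3.png

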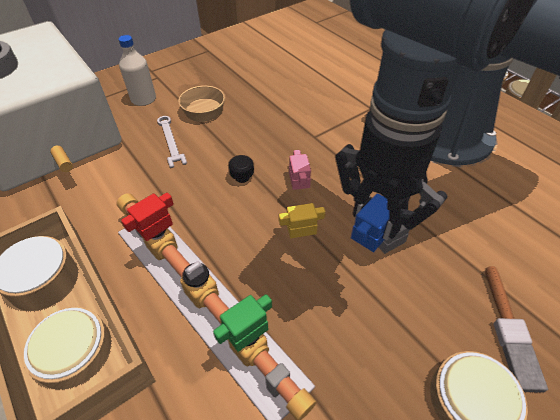

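The handle is held (opening about 35.5 mm) and upright, and the bystanders are unmoved. Carrying it over the stem.

Emit:
drive_tool(steps="20 -0.2 0.76 -0.7 0 0 0;20 0 0.76 -0.7 0 0 0;20 0 0.76 -0.7 0 0 0;20 0 0.76 -0.7 0 0 0;20 0 0.76 -0.7 0 0 0;20 0 0.76 -0.7 0 0 0;20 0 0 0 0.8 0 0;20 0 0 0 0.85 0 0")

```text
time_s: 6.3
eef_pos: [0.6552, 0.038, 0.1835]
ee_rot: [[-0.005, 0.082, -0.997], [0.001, -0.997, -0.082], [-1.0, -0.001, 0.005]]
wrist_force: [-1.2, -0.3, -1.1]
gripper_width: 0.413
```

Emit:
drive_tool(steps="20 0 0 0 0 0 0;20 0 0 0 0 0 0;20 0 0 0 0 0 0")

```text
time_s: 6.6
eef_pos: [0.655, 0.0396, 0.1859]
ee_rot: [[-0.002, 0.089, -0.996], [0.0, -0.996, -0.089], [-1.0, -0.0, 0.002]]
wrist_force: [-0.2, -0.5, -1.0]
gripper_width: 0.417
```

```bash
python3 go.py .658 .039 .18 5
python3 - <<'E'
from rig import capture;import cv2,numpy as np
p,d=capture("scene");cv2.imwrite("pics/s4.png",p[:,:,::-1]);np.savez("s4.npz",p=p,d=d)
p,d=capture("top");cv2.imwrite("pics/t4.png",p[:,:,::-1]);np.savez("t4.npz",p=p,d=d)
a,b=cv2.imread("pics/s4.png"),cv2.imread("pics/t4.png")
cv2.imwrite("pics/c4.png",np.hstack([cv2.resize(a[170:330,110:270],(400,400)),cv2.resize(b[50:170,190:310],(400,400))]))
E
```

```text
pos [0.655  0.0396 0.1859] units [ 0.148  0.021 -0.075] yaw 5.09 turn x units 0.02 f [-0.16 -0.45 -0.97] w 0.417 t 6.6
```

View pics/c4.png

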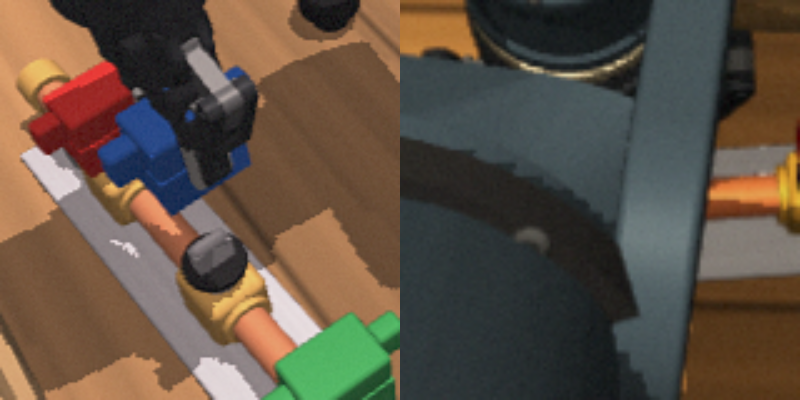

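The top view is blocked by the arm. The scene view shows the handle, left of and above the stem (210,260 in the crop). I'll measure the handle's actual pose in the hand from its scene depth points.

```bash
python3 - <<'E'
from h import *
from rig import sensors
s=sensors.get_state();t=np.array(s["eef_pos"])
z=np.load("s4.npz");p,d=z['p'],z['d'];h=cv2.cvtColor(p,cv2.COLOR_RGB2HSV)
m=((h[...,0]>105)&(h[...,0]<130)&(h[...,1]>140)&(h[...,2]>40)&(d>.1));m[:170]=0;m[:,270:]=0
m=cv2.erode(m.astype(np.uint8),np.ones((2,2)))
vs,us=np.nonzero(m);P=depthpts("scene",np.c_[us,vs],d[vs,us]);P=P[np.linalg.norm(P-t,axis=1)<.1]
for yaw in (5,):
    a=np.radians(yaw);X=np.array([np.cos(a),np.sin(a),0]);Y=np.array([-np.sin(a),np.cos(a),0])
    q=P-t;x=q@X;y=q@Y
    print(len(P),"x",np.percentile(x,[0,1,5,50,95,99,100]).round(4),"y",np.percentile(y,[1,5,50,95,99]).round(4),"z",np.percentile(P[:,2],[0,1,50,95,99,100]).round(4))
    # top face z, front face (+x end block face)  
    T=P[P[:,2]>P[:,2].max()-.006];print("topz",np.median(T[:,2]))
    yf=(np.abs(y-np.percentile(y,97))<.003);F=P[yf]
    print("side fit yaw", np.degrees(np.arctan2(*(np.polyfit(F[:,0],F[:,1],1)[0],1))),"x ext",(x[yf].min(),x[yf].max()),len(F))
    for lo in np.arange(-.05,.05,.005):
        k=(x>=lo)&(x<lo+.005)
        if k.sum():print(round(lo,3),k.sum(),"y",y[k].min().round(3),y[k].max().round(3),"z",P[k,2].min().round(3),P[k,2].max().round(3))
E
```

```text
918 x [-0.0394 -0.0341 -0.0183  0.0197  0.0375  0.0401  0.0414] y [-0.0133 -0.0088  0.008   0.0179  0.0185] z [0.1756 0.1766 0.2192 0.2261 0.2269 0.2722]
topz 0.2722005595868379
side fit yaw 4.706215154764546 x ext (np.float64(-0.024785458253696192), np.float64(0.024783227631699944)) 357
-0.04 9 y -0.003 0.001 z 0.222 0.225
-0.035 2 y -0.001 0.0 z 0.224 0.224
-0.025 26 y 0.016 0.019 z 0.176 0.19
-0.02 15 y 0.017 0.018 z 0.176 0.194
-0.005 6 y 0.008 0.011 z 0.225 0.226
-0.0 1 y 0.018 0.018 z 0.177 0.177
0.005 56 y -0.015 0.018 z 0.176 0.226
0.01 174 y -0.014 0.049 z 0.176 0.272
0.015 179 y -0.014 0.019 z 0.176 0.227
0.02 235 y -0.014 0.019 z 0.177 0.227
0.025 66 y -0.003 0.007 z 0.202 0.225
0.03 69 y -0.002 0.008 z 0.205 0.224
0.035 69 y -0.003 0.007 z 0.203 0.225
0.04 11 y -0.001 0.006 z 0.214 0.224
```

The handle sits centred on the TCP (±0.5 mm). Its yaw is about 4.7° and its underside is 10.5 mm below the TCP, so home is TCP z ≈ 0.096. Correcting x by 3 mm and going down to just above the stem.

Emit:
drive_tool(steps="20 0.5 0 -0.08 0 0 0;20 0.5 0 0 0 0 0;20 0.4 0 0 0 0 0;20 0 0 0 0 0 0;20 0 0 0 0 0 0;20 0 0 0 0 0 0")

```text
time_s: 7.3
eef_pos: [0.6597, 0.0396, 0.1322]
ee_rot: [[0.002, 0.088, -0.996], [-0.0, -0.996, -0.088], [-1.0, 0.0, -0.002]]
wrist_force: [-0.1, 0.0, -0.9]
gripper_width: 0.415
```

```bash
python3 go.py .6582 .039 .096 5
```

```text
pos [0.6597 0.0396 0.1322] units [0.904 0.011 0.041] yaw 5.04 turn x units 0.01 f [-0.06  0.02 -0.93] w 0.415 t 7.3
```

Emit:
drive_tool(steps="20 0.2 0 0.03 0 0 0;20 0.15 0 0 0 0 0;20 0.1 0 0 0 0 0;20 0.1 0 0 0 0 0;20 0 0 0 0 0 0")

```text
time_s: 7.8
eef_pos: [0.6572, 0.0395, 0.108]
ee_rot: [[-0.002, 0.087, -0.996], [0.0, -0.996, -0.087], [-1.0, -0.0, 0.001]]
wrist_force: [-0.5, 0.2, -0.8]
gripper_width: 0.411
```

```bash
python3 go.py .6582 .039 .096 5
```

```text
pos [0.6572 0.0395 0.108 ] units [ 0.301  0.015 -0.025] yaw 5.01 turn x units 0.0 f [-0.53  0.21 -0.83] w 0.411 t 7.8
```

The underside is 10 mm below the stem top with no contact force, so the blade is in the slot. Continuing gently.

Emit:
drive_tool(steps="20 0.1 0 0 0 0 0;20 0.1 0 0 0 0 0;20 0.08 0 0 0 0 0;20 0.05 0 0 0 0 0;20 0 0 0 0 0 0")

```text
time_s: 8.3
eef_pos: [0.6576, 0.0395, 0.097]
ee_rot: [[0.0, 0.088, -0.996], [-0.0, -0.996, -0.088], [-1.0, 0.0, -0.0]]
wrist_force: [-2.9, 1.2, 6.0]
gripper_width: 0.413
```

```bash
python3 go.py .6582 .039 .096 5
```

```text
pos [0.6576 0.0395 0.097 ] units [ 0.026  0.014 -0.013] yaw 5.03 turn x units 0.01 f [-2.88  1.17  5.96] w 0.413 t 8.3
```

Emit:
drive_tool(steps="20 0.05 0 0 0 0 0;20 0 0 0 0 0 0;20 0 0 0 0 0 0")

```text
time_s: 8.6
eef_pos: [0.6577, 0.0395, 0.097]
ee_rot: [[0.001, 0.088, -0.996], [-0.0, -0.996, -0.088], [-1.0, 0.0, -0.001]]
wrist_force: [-6.1, -0.1, 15.1]
gripper_width: 0.417
```

```bash
python3 go.py .6582 .039 .096 5
python3 - <<'E'
from h import *
from rig import capture
p,d=capture("scene");h=cv2.cvtColor(p,cv2.COLOR_RGB2HSV)
m=((h[...,0]>105)&(h[...,0]<130)&(h[...,1]>140)&(h[...,2]>40)&(d>.1));m[:170]=0;m[:,300:]=0
vs,us=np.nonzero(m);P=depthpts("scene",np.c_[us,vs],d[vs,us]);P=P[np.hypot(P[:,0]-.658,P[:,1]-.039)<.06]
print(len(P),np.percentile(P[:,2],[1,50,90,97]).round(4))
cv2.imwrite("pics/c5.png",cv2.resize(p[190:330,110:280,::-1],(680,560)))
E
```

```text
pos [0.6577 0.0395 0.097 ] units [ 0.025  0.013 -0.012] yaw 5.03 turn x units 0.01 f [-6.08 -0.13 15.13] w 0.417 t 8.6
812 [0.0881 0.1332 0.1369 0.1378]
```

View pics/c5.png

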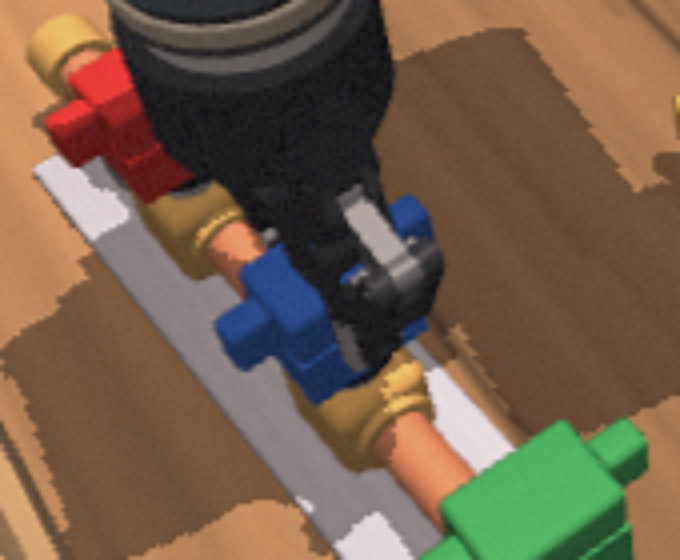

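Firm stop at 15 N with the TCP not moving further. The handle top reads 0.137, against 0.135 expected plus about 1 mm camera bias, so it is seated on the collar. Relieve the press, let go, and rise.

Emit:
drive_tool(steps="20 -0.05 0 0 0 0 0;60 0 0 0 0 0 0;60 0 0 0 0 0 0;60 0 0 0 0 0 0;60 0 0 0 0 0 0;60 0 0 0 0 0 0")

```text
time_s: 9.25
eef_pos: [0.6576, 0.0395, 0.0954]
ee_rot: [[-0.0, 0.087, -0.996], [0.0, -0.996, -0.087], [-1.0, -0.0, 0.0]]
wrist_force: [0.1, 0.4, 0.9]
gripper_width: 0.7
```

Emit:
drive_tool(steps="60 -0.3 0 0 0 0 0;60 -0.6 0 0 0 0 0;60 -1 0 0 0 0 0;60 -1 0 0 0 0 0;60 0 0 1 0 0 0;60 0 0 1 0 0 0;60 0 0 1 0 0 0;60 0 0 1 0 0 0")

```text
time_s: 10.05
eef_pos: [0.497, 0.0254, 0.2127]
ee_rot: [[0.002, 0.088, -0.996], [-0.0, -0.996, -0.088], [-1.0, 0.001, -0.002]]
wrist_force: [0.0, -0.1, 0.2]
gripper_width: 0.703
```

Emit:
drive_tool(steps="60 0 0.8 0.4 0 0 0;60 0 0.8 0 0 0 0;60 0 0.8 0 0 0 0;60 0 0.8 0 0 0 0;60 0 0.8 0 0 0 0;60 0 0.8 0 0 0 0;60 0 0 0 0 0 0;60 0 0 0 0 0 0")

```text
time_s: 10.85
eef_pos: [0.4991, -0.1677, 0.2123]
ee_rot: [[0.001, 0.086, -0.996], [0.0, -0.996, -0.086], [-1.0, -0.0, -0.001]]
wrist_force: [-0.0, 0.5, 0.3]
gripper_width: 0.704
```

```bash
python3 go.py .658 .039 .2 5
python3 - <<'E'
from h import *
from rig import capture
for n in("scene","top"):
    p,d=capture(n);h=cv2.cvtColor(p,cv2.COLOR_RGB2HSV);cv2.imwrite(f"pics/{n}6.png",p[:,:,::-1])
    m=((h[...,0]>105)&(h[...,0]<130)&(h[...,1]>140)&(h[...,2]>40)&(d>.1))
    vs,us=np.nonzero(m);P=depthpts(n,np.c_[us,vs],d[vs,us]);P=P[np.hypot(P[:,0]-.658,P[:,1]-.039)<.06]
    T=P[P[:,2]>.128];print(n,len(P),np.percentile(P[:,2],[1,50,90,97]).round(4),[np.round(q,1) for q in cv2.minAreaRect((T[:,:2]*1000).astype(np.float32))])
    o=np.load(n+"0.npz")["p"]
    for nm,(a,b) in dict(yellow=(22,35)).items():
        for im in(o,p):
            hh=cv2.cvtColor(im,cv2.COLOR_RGB2HSV);k=((hh[...,0]>=24)&(hh[...,0]<=33)&(hh[...,1]>190)&(hh[...,2]>80)).astype(np.uint8)
            if n=="top":k[:190]=0;k[250:]=0;k[:,:230]=0;k[:,300:]=0
            else:k[:195]=0;k[245:]=0;k[:,:270]=0;k[:,335:]=0
            v,u=np.nonzero(k);print(nm,len(u),u.mean(),v.mean())
E
```

```text
pos [ 0.4991 -0.1677  0.2123] units [ 0.309 -4.809 -4.4  ] yaw 4.91 turn x units -0.02 f [-0.01  0.51  0.32] w 0.704 t 10.85
scene 1711 [0.0884 0.1338 0.1371 0.1377] [array([658.8,  40.4]), array([82.7, 36.5]), np.float64(8.5)]
yellow 0 nan nan
yellow 0 nan nan
top 802 [0.0979 0.1349 0.1367 0.1374] [array([657.1,  40.8]), array([83.6, 35.4]), np.float64(5.8)]
yellow 583 263.58833619210975 225.74785591766724
yellow 525 263.06666666666666 224.86857142857144<stdin>:14: RuntimeWarning: Mean of empty slice.
  ret = ret.dtype.type(ret / rcount)
```

View pics/scene6.png

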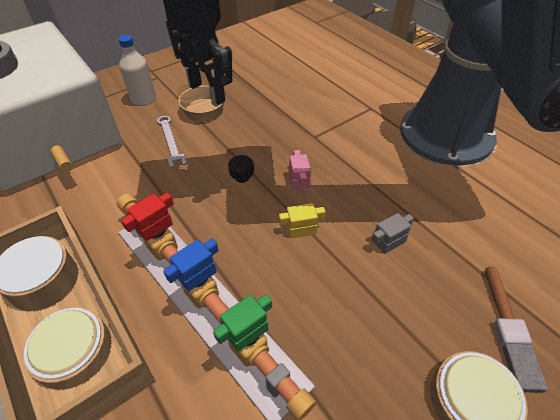

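View pics/top6.png

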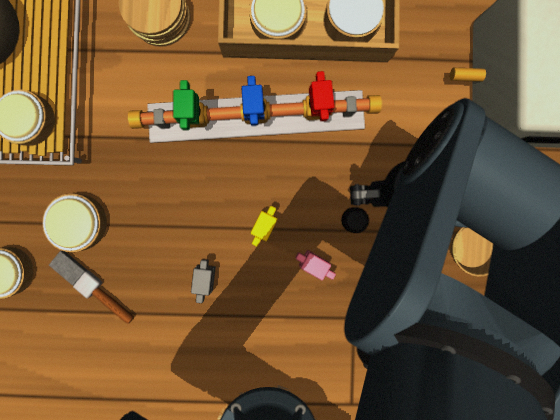

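Both views show the blue handle seated in line on the middle valve, scene (194,265) and top (253,102), at the same height as its neighbours. The yellow handle (265,226) and knob (355,220) are unmoved, and the gripper is clear. Handing in.

```bash
python3 -c "
from rig import arm;print(arm.job_done())"
```

```text
the job is handed in; nothing more can be done
None
```

The blue wing handle is home on the bare stem and released, and I handed the job in at about 10.9 s of the 38 s allowed. I gripped it across its 36 mm sides, carried it over the stem, turned it to the blade's yaw of about 5° and lowered it. It slid over the blade without extra turning and stopped firmly on the collar at about 15 N while still held. The judge reports no verdict, so the checks below are my own.

**Last checks, after release:**

| Check | Top view | Scene view | Stem |
|---|---|---|---|
| Handle centre, mm | (657, 41) | (659, 40) | (658, 39) |
| Yaw | 5.8° | 8.5° | 4–6° |
| Handle top height | about 137 mm | about 137 mm | 135 mm expected when home |

- **Bystanders:** the yellow handle moved less than 1 px in the top view. The black knob looks unmoved in both pictures, but I only judged it by eye.
- **Disagreements:** the two views differ by about 2.7° in yaw. The height reads 1–2 mm above nominal, but each camera also read the table-standing handle or the collar 0.5–1.5 mm high.
- **Failed check:** the yellow colour mask found no pixels in the scene view, so that view was also judged by eye.

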